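# Cover the disc sharpener and reset its stop

## Task

Make the disc sharpener ready for the next turner: push the mushroom stop switch down until it locks in by itself, then, while it stays in, swing the sharpener's hinged cover down over the disc, without slamming or forcing it, and press its front until the catch snaps and it is fully shut. Then twist the mushroom head clockwise to let the stop spring back up, and leave the jar, the gouge and the bowl blank where they are.

Things in the scene. Friction and masses are not known exactly. Their poses are not given: they have to be found in the camera images.
- sharpener: Low square grey machine, 200 x 200 mm, 78 mm high, fixed to the bench, with a 140 mm flat abrasive disc on top (disc top at 90 mm). Origin at the centre of its underside; local +x points to its hinge side, local y is along the hinge, z up.
- cover (a joint): Angle of the bare-steel cover about its hinge, rad: 0 shut, 1.57 upright, at most 1.9 (leaning back). Stiff hinge: it stays where left. A 176 x 192 mm plate, 4 mm thick, with a 21 mm skirt below and a 60 mm wide thumb lip in front, 0.4 kg. From 0.065 to 0.03 rad a sprung catch resists: some 8 to 14 N downward near the front snaps it shut to 0; short of this it stays ajar.
- cover_hinge (a point): Point on the cover's hinge axis, midway along it: at (88, 0, 82) mm in the sharpener's frame. Its axes are the cover's own: at angle 0 they are parallel to the sharpener's; the cover extends along its -x and its outer (top) face is at its z = +26 mm.
- cover_front (a point): Middle of the front edge of the cover's outer (top) face, 176 mm from the hinge axis along the cover and 26 mm above it when shut (108 mm above the bench when shut). The thumb lip sticks out 18 mm farther, 19 to 23 mm lower than the outer face.
- pod: Plain grey box of the stop switch, 100 x 100 mm, 70 mm high, fixed to the bench, to the left or right of the sharpener. Origin at the centre of its underside.
- stop_top (a point): Middle of the top of the black mushroom head on the pod, 112 mm above the bench when up, 102 mm when locked in. The head is round, 52 mm across and 20 mm high (its underside 20 mm below this point), with a straight rim from 17 to 7 mm below this point; it stands on a thin neck on the pod's vertical axis.
- stop (a joint): How far the mushroom is pushed in, m: 0 up, at most 0.0125. Pushed past 0.010 (about 8 N), it locks and, let go, rests at about 0.010 (in). It springs up only when the head is turned.
- stop_knob (a joint): Turn of the mushroom head, clockwise from above, rad, 0 to 1.2; a light spring brings it back to 0. Turned past about 0.8 while locked in, it unlocks, and the mushroom springs up once it is let go.
- wax_jar: Amber glass jar with a steel lid, 72 mm across, 85 mm high, on the other side of the sharpener from the pod. To be left alone. Origin at the centre of its underside.
- gouge: Turning gouge with a wooden handle, about 310 mm long, 32 mm high, lying on the bench beyond the sharpener. To be left alone. Origin near its middle, at bench height; local x along it.
- bowl_blank: Dark wooden disc, 110 mm across, 45 mm high, at the right of the sharpener, farther off than the pod or jar. To be left alone. Origin at the centre of its underside.
Mind the look-alikes: they are no part of the job. What is shaped like the pod but red is not meant.

How it is judged:
By the outcome, as a careful person would: the job done as asked, in the order asked, and still so for the second after the job is handed in, with the robot touching nothing.
It also fails if it takes over 61 s, if anything falls off the work surface, if the arm or the gripper's body presses on something with over 40 N, if the wrist force passes 120 N, or if a joint passes its speed limit or range.

## Robot

A 6-joint arm with a two-finger parallel gripper is mounted at the origin on the work surface. World frame = base frame: x ahead of the robot, y to its left, z up, the work surface at z = 0. Lengths are in m, angles in rad, forces in N, time in s.
With the tool pointing down it reaches from about 0.35 to 0.975 m from the base axis. Payload 4.9 kg.
Tool frame: the origin (TCP) lies at the very end of the fingers, on their centre line; the grasp point (between the pads) lies 19 mm behind it; z points along the fingers, y is the line along which they close (so a half turn about z gives the same grasp; the last joint's range is limited). The gripper opens to 85 mm and grips with 20 to 120 N. Pads are 22 mm wide; open, the fingers measure 114 mm over their backs; the gripper's body (76 mm by 85 mm) begins 54 mm behind the grasp point. The pads swing forward as they close: fully open they stand 13 mm farther back than shut.
Start: joints at [-0.119, 0.053, 1.613, -0, 1.476, -0.119], TCP at [0.625, 0, 0.231] pointing down, gripper open.
Joint ranges: [-3.01, 3.01], [-1.01, 2.22], [0.06, 2.58], [-1.02, 4.17], [0.09, 2.62], [-3.14, 3.14]. Speed limits (rad/s): [2.57, 2.57, 3.14, 3.14, 3.14, 3.14].

## Interface

Orientations are given as a unit quaternion [w, x, y, z].
In Python, from plant import manip gives the robot as it stands.
- The arm moves only by the shell command python3 -m pendant 'ROWS'. ROWS is JSON, a list of rows, each a list of 3 entries, a list of its own where there are three numbers: the opening, from 0 (shut) to 1 (fully open), then the shift along the tool's x, y, z in units of 12 cm (1.0 is 12 cm), then the turn about the tool's z in units of pi rad (1.0 is pi rad). In form: [[gripper, [dx, dy, dz], roll], ...]. A call has 1 to 10 rows; each row is the pose to reach, as a shift and turn from the pose commanded when the call began, along the tool's axes at that moment, turning the shorter way round; what a row does not reach only later rows make up. A row lasts 1/10 s, in which the tool goes at most 50 mm and 8.59 degrees, less where a joint would pass 70% of its speed; a pose out of reach is approached as far as the arm can. A call with a number of a shift or a turn outside -1 to 1 is refused whole. A call with a gripper value outside its range is refused whole. The fingers move at their own pace and stop on an object; the grip force is fixed at half the most. Time passes only in rows, so rows that repeat a pose let the fingers close. It gives the time, the measured TCP pose, the force, the opening and the grip force at its end, in the units of the state.
- manip.state(): the state, without advancing time (a new reading comes with each control period).
- manip.grab_frame(name): name is "scene" or "side" or "wrist"; returns a dict with "img" (384x512x3 uint8, red, green, blue), "fx", "fy", "cx", "cy" (pixels), "eye" and "rotation" of the camera in the world; the wrist camera has in their place "tool_from_camera" (4x4, takes a point from camera to tool coordinates, whose origin is the TCP and whose axes are the flange's). Camera axes: x right, y down, z forward; pixel columns grow to the right and rows downward; lengths in m; the calibration is good to about 2 mm. A picture is of the moment at which its call begins: read the wrist's pose just before it. There is no depth.
- manip.job_done(): hands the job in; it is judged then, once.
The state is a dict: "time": time; "joint_pos": joint angles; "joint_vel": joint speeds; "joint_efforts": joint torques, N m; "tool_pos": TCP position; "tool_rot": TCP orientation; "contact_force": force on the tool from outside, world axes, zero at the start; "ft_torque": the same for the moment, N m; "gripper_width": opening from 0.0 (shut) to 1.0 (fully open); "grasp_force": force on a finger pad.
Only numpy, scipy, OpenCV 4.12 (cv2) and the standard library are available. Lean on these libraries where they do the work, as an engineer would, in place of code of your own. Each camera call takes 0.05 s, during which the arm holds its last target. There are 200 camera calls.

## Working session

There is one attempt and no reset: what is moved stays moved. The work goes in short steps, Python scripts to look and compute and a shell command to move; the robot and the scene stay as the last step left them, time stands still between calls to the robot, and variables do not carry over. Pictures are saved under pics/ and viewed, at most 10 in all, crops included, and the job is handed in when it is done.

```bash
mkdir -p pics; ls; python3 - <<'E'
from plant import manip
import cv2,numpy as np,pickle
s=manip.state();print(s)
for n in("scene","side","wrist"):
    f=manip.grab_frame(n);pickle.dump(f,open(f"{n}0.pkl","wb"))
    cv2.imwrite(f"pics/{n}0.png",f["img"][:,:,::-1])
    print(n,{k:np.round(v,4).tolist() for k,v in f.items() if k!="img"})
E
```

```text
pics
{'time': 0.0, 'joint_pos': array([-1.19007283e-01,  5.33434949e-02,  1.61430226e+00,  1.21969371e-05,
        1.47600348e+00, -1.18987500e-01]), 'joint_vel': array([-8.20886948e-04,  8.38113922e-04, -1.57239891e-03, -1.72529843e-03,
        5.87414392e-05, -1.90479690e-04]), 'joint_efforts': array([ 2.70554956e-04, -3.93670499e+01, -3.70175600e+01, -1.62778279e-04,
        6.93513779e-03, -6.06393527e-06]), 'tool_pos': array([6.24372936e-01, 7.42616296e-05, 2.30066375e-01]), 'tool_rot': array([-8.12041557e-04,  7.07113814e-01,  7.07099000e-01, -6.30876835e-04]), 'contact_force': array([-0.09527213,  0.42577685,  0.01459531]), 'ft_torque': array([-0.0712249 ,  0.00112909,  0.03241505]), 'grasp_force': 0.0, 'gripper_width': 1.000461479119408}
scene {'fx': 377.4551, 'fy': 377.4551, 'cx': 259.2285, 'cy': 188.0861, 'eye': [1.2582, 0.0876, 0.7233], 'rotation': [-0.2856, 0.5924, 0.6797, -0.3248]}
side {'fx': 439.9822, 'fy': 439.9822, 'cx': 254.6181, 'cy': 185.6049, 'eye': [-0.1242, -0.6888, 1.1697], 'rotation': [-0.3225, 0.8667, -0.3588, 0.1264]}
wrist {'fx': 270.793, 'fy': 270.793, 'cx': 258.8493, 'cy': 194.2109, 'tool_from_camera': [[0.0, -0.9571, -0.2898, 0.0751], [1.0, -0.0001, 0.0006, -0.0001], [-0.0006, -0.2898, 0.9571, -0.142], [0.0, 0.0, 0.0, 1.0]]}
```

View pics/scene0.png

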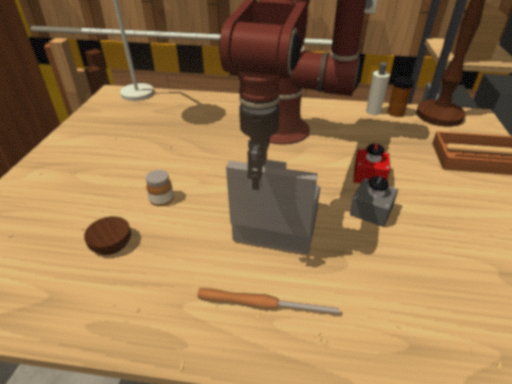

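View pics/side0.png

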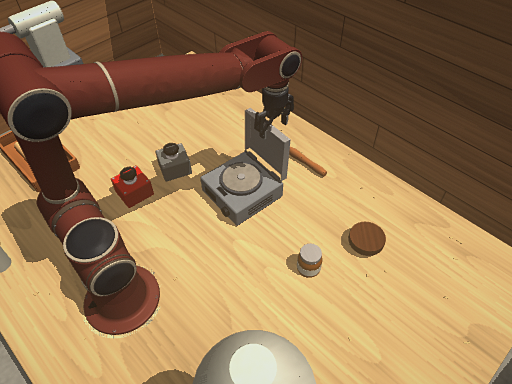

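The scene view shows two candidate stop boxes: a grey one (head at about (377,184)) and a red one (head at about (374,150)). The side view has them at grey (172,150) and red (128,173). The grey one fits, since the description excludes red. The cover stands about upright on the far (+x) side, the jar is at scene (160,187), and the blank is at (108,235). I'll confirm with one enlarged crop.

```bash
python3 - <<'E'
import cv2,numpy as np,pickle
a=pickle.load(open("scene0.pkl","rb"))["img"][135:260,215:405,::-1]
b=pickle.load(open("side0.pkl","rb"))["img"][100:225,110:300,::-1]
r=lambda i:cv2.resize(i,None,fx=4,fy=4,interpolation=cv2.INTER_CUBIC)[:, :]
A=cv2.resize(a,(456,300),interpolation=cv2.INTER_CUBIC)
B=r(b)
cv2.imwrite("pics/cropB.png",B);cv2.imwrite("pics/cropA.png",r(a))
E
```

```text
(no output)
```

View pics/cropA.png

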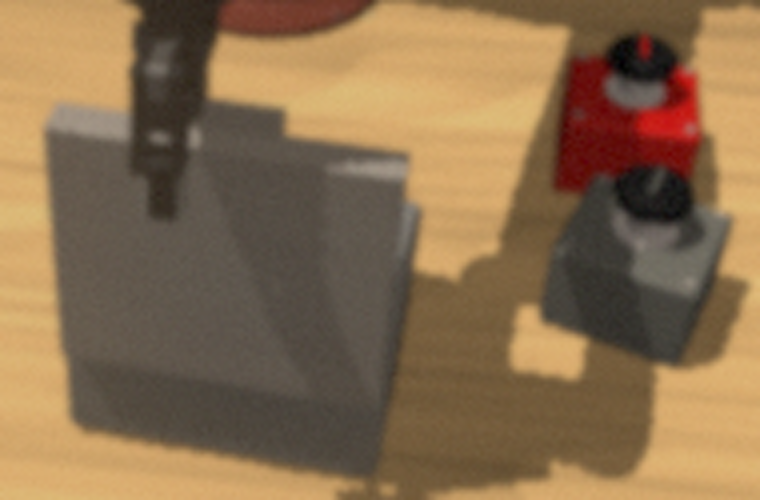

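View pics/cropB.png

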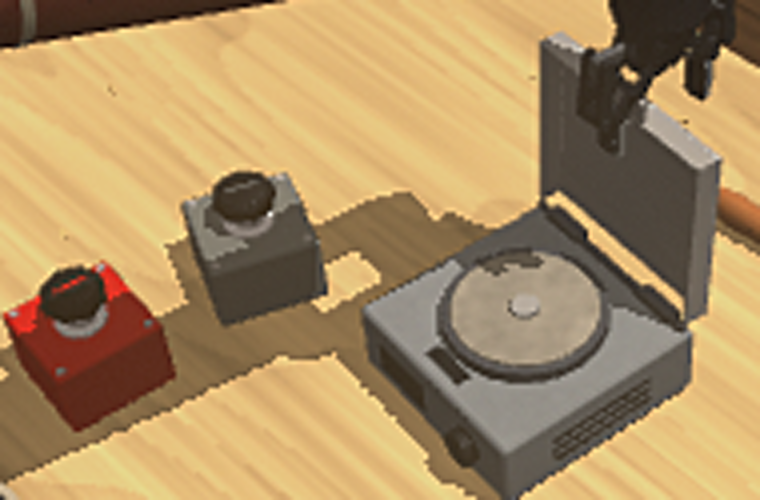

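The crops confirm the grey pod. Its head is at scene (379,182) and side (171,147), and the red one is the decoy. Next I'll fit the sharpener pose, cover angle and stop position from these pixels.

```bash
cat > geo.py <<'E'
import numpy as np,pickle
from scipy.spatial.transform import Rotation as R
from scipy.optimize import least_squares
def rot(q): q=np.asarray(q); return R.from_quat([*q[1:],q[0]]) 
def proj(f,P):
    p=rot(f["rotation"]).inv().apply(np.asarray(P)-f["eye"])
    return np.array([f["fx"]*p[0]/p[2]+f["cx"],f["fy"]*p[1]/p[2]+f["cy"]])
def cov(th,x,y,z): # cover-local -> sharpener local (m)
    return np.array([.088+x*np.cos(th)+z*np.sin(th),y,.082-x*np.sin(th)+z*np.cos(th)])
def world(p,l): c,s=np.cos(p[2]),np.sin(p[2]); return np.array([p[0]+c*l[0]-s*l[1],p[1]+s*l[0]+c*l[1],l[2]])
E
python3 - <<'E'
from geo import *
F={n:pickle.load(open(n+"0.pkl","rb")) for n in("scene","side")}
off={"scene":(215,135),"side":(110,100)}
px=lambda n,u,v:np.array(off[n])+np.array([u,v])/4
S=[("side",365,312,(-.1,.1,.078)),("side",512,448,(-.1,-.1,.078)),("side",690,340,(.1,-.1,.078)),
("side",524,305,(0,0,.092)),("scene",75,428,(.1,-.1,0)),("scene",375,475,(.1,.1,0))]
C=[("side",720,158,(-.176,-.096,.026)),("scene",50,130,(-.176,-.096,.026)),("scene",405,178,(-.176,.096,.026))]
def res(p): return np.concatenate([proj(F[n],world(p,l))-px(n,u,v) for n,u,v,l in S]+[proj(F[n],world(p,cov(p[3],*l)))-px(n,u,v) for n,u,v,l in C])
o=least_squares(res,[.55,0,0,1.57],loss="soft_l1");print(o.x,np.round(o.fun.reshape(-1,2),1).tolist())
h=[("side",244,187),("scene",655,187)]
t=least_squares(lambda P:np.concatenate([proj(F[n],P)-px(n,u,v) for n,u,v in h]),[.55,.2,.11]);print("head",t.x,t.fun)
p=o.x
print("lip tip",world(p,cov(p[3],-.194,0,.005)),"front",world(p,cov(p[3],-.176,0,.026)))
# pod corners
E
```

```text
[ 0.50704484  0.03530152 -0.07073836  1.6200231 ] [[-3.4, -0.2], [-2.2, 2.2], [0.6, -3.0], [-0.9, 0.8], [-2.0, 0.9], [0.2, 1.4], [-0.1, -1.0], [-1.8, 0.0], [0.3, -0.5]]
head [0.42693255 0.29747386 0.10739779] [-0.22543083 -0.20742385 -0.19275702  0.13112194]
lip tip [0.60932847 0.02805405 0.27551896] front [0.62936707 0.02663418 0.25650742]
```

The gripper starts straddling the raised cover, so I rise straight up with it open before anything else.

```bash
python3 -m pendant '[[1,[0,0,-0.3],0],[1,[0,0,-0.6],0],[1,[0,0,-0.9],0],[1,[0,0,-0.9],0]]'
python3 -m pendant '[[0,[0.3,-0.25,0],0],[0,[0.65,-0.55,0],0],[0,[1,-0.82,0],0]]'
python3 -m pendant '[[0,[0.4,-0.3,0],0],[0,[0.8,-0.6,0.2],0],[0,[1,-0.82,0.5],0],[0,[1,-0.82,0.5],0],[0,[1,-0.82,0.5],0]]'
python3 - <<'E'
from plant import manip
import cv2,pickle
s=manip.state();f=manip.grab_frame("wrist");pickle.dump((s,f),open("w1.pkl","wb"));cv2.imwrite("pics/w1.png",f["img"][:,:,::-1])
E
```

```text
time: 0.55
tool_pos: [0.627, -0.0002, 0.3466]
tool_rot: [0.004, 0.707, 0.707, 0.003]
contact_force: [0.5, 0.1, 1.1]
gripper_width: 1.004
grasp_force: 0.0
time: 0.85
tool_pos: [0.5303, 0.1141, 0.3381]
tool_rot: [-0.001, 0.708, 0.707, -0.001]
contact_force: [1.2, 0.0, 0.4]
gripper_width: 0.514
grasp_force: 0.0
time: 1.35
tool_pos: [0.4302, 0.2344, 0.2755]
tool_rot: [-0.001, 0.706, 0.708, -0.003]
contact_force: [0.2, 0.9, 0.0]
gripper_width: 0.001
grasp_force: 0.0
```

View pics/w1.png

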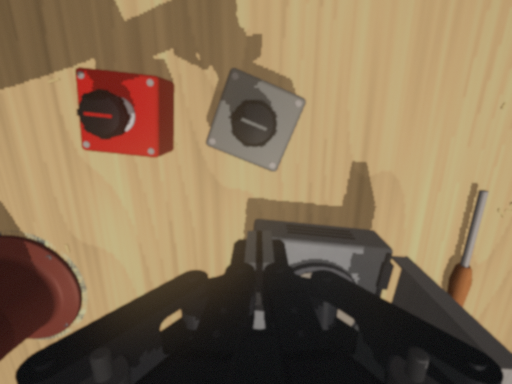

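The wrist view shows the grey pod with its head centred at about (254,123), the red decoy at (103,114) left of it, and the sharpener at the bottom with its cover up.

```bash
cat >> geo.py <<'E'
def ray(s,f,u,v,z):
    T=f["tool_from_camera"];d=T[:3,:3]@np.array([(u-f["cx"])/f["fx"],(v-f["cy"])/f["fy"],1]);r=rot(s["tool_rot"])
    o=r.apply(T[:3,3])+s["tool_pos"];d=r.apply(d);return o+d*(z-o[2])/d[2]
E
python3 - <<'E'
from geo import *
s,f=pickle.load(open("w1.pkl","rb"))
print(ray(s,f,254,122,.11),[ray(s,f,u,v,.07).round(3).tolist() for u,v in((235,70),(303,98),(274,169),(208,143))])
for n in("scene","side"):
    F=pickle.load(open(n+"0.pkl","rb")); q=ray(s,f,254,122,.11); print(n,proj(F,q))
E
```

```text
[0.42384774 0.29893431 0.11      ] [[0.401, 0.357, 0.07], [0.482, 0.326, 0.07], [0.449, 0.238, 0.07], [0.365, 0.272, 0.07]]
scene [379.18733122 180.45528422]
side [169.68171783 146.23989962]
```

```bash
python3 -m pendant '[[0,[0.3,-0.04,0.2],0],[0,[0.53,-0.04,0.5],0],[0,[0.53,-0.04,0.8],0],[0,[0.53,-0.04,1],0],[0,[0.53,-0.04,1],0],[0,[0.53,-0.04,1],0]]'
```

```text
time: 2.0
tool_pos: [0.4298, 0.2966, 0.1603]
tool_rot: [0.0, 0.708, 0.707, 0.0]
contact_force: [0.4, 0.6, 0.1]
gripper_width: 0.003
grasp_force: 0.0
```

```bash
python3 -m pendant '[[0,[0,0,0.2],0],[0,[0,0,0.36],0],[0,[0,0,0.42],0],[0,[0,0,0.46],0],[0,[0,0,0.49],0],[0,[0,0,0.49],0]]'
```

```text
time: 2.6
tool_pos: [0.4299, 0.2972, 0.102]
tool_rot: [0.001, 0.707, 0.707, 0.001]
contact_force: [0.2, -1.7, 3.6]
gripper_width: -0.0
grasp_force: 1.8
```

```bash
python3 -m pendant '[[0,[0,0,0.02],0],[0,[0,0,0.04],0],[0,[0,0,0.04],0]]'
```

```text
time: 2.9
tool_pos: [0.4303, 0.2975, 0.0993]
tool_rot: [0.001, 0.707, 0.707, 0.001]
contact_force: [-3.6, -5.1, 16.0]
gripper_width: 0.0
grasp_force: 7.7
```

```bash
python3 -m pendant '[[0,[0,0,-0.1],0],[0,[0,0,-0.4],0],[0,[0,0,-0.8],0],[0,[0,0,-1],0],[0,[0,0,-1],0],[0,[0,0,-1],0]]'
python3 - <<'E'
from plant import manip
import cv2,pickle,numpy as np
s=manip.state();f=manip.grab_frame("wrist");pickle.dump((s,f),open("w2.pkl","wb"))
g=manip.grab_frame("scene");pickle.dump(g,open("scene2.pkl","wb"))
f0=pickle.load(open("scene0.pkl","rb"))
c=[cv2.resize(i["img"][165:240,340:410,::-1],(400,430),interpolation=cv2.INTER_CUBIC) for i in(f0,g)]
cv2.imwrite("pics/cmp.png",np.hstack(c))
E
python3 -m pendant '[[0,[0,0,-0.4],0],[0,[0,0,-0.8],0],[0,[0,0.2,-1],0],[0,[-0.3,0.6,-1],0],[0,[-0.6,1,-1],0]]'
python3 -m pendant '[[0,[-0.3,0.4,0],0],[0,[-0.65,0.8,0],0],[0,[-0.95,1,0],0],[0,[-0.95,1,0],0],[0,[-0.95,1,0],0]]'
```

```text
time: 3.5
tool_pos: [0.4284, 0.2973, 0.2158]
tool_rot: [-0.0, 0.707, 0.707, 0.0]
contact_force: [0.6, -0.9, -0.4]
gripper_width: 0.003
grasp_force: 0.0
time: 4.1
tool_pos: [0.5333, 0.237, 0.3352]
tool_rot: [-0.0, 0.706, 0.708, -0.0]
contact_force: [-0.2, -0.2, -1.2]
gripper_width: -0.002
grasp_force: 0.0
time: 4.6
tool_pos: [0.653, 0.1209, 0.3325]
tool_rot: [-0.002, 0.708, 0.706, -0.002]
contact_force: [-0.4, -0.3, -0.1]
gripper_width: -0.0
grasp_force: 0.0
```

View pics/cmp.png

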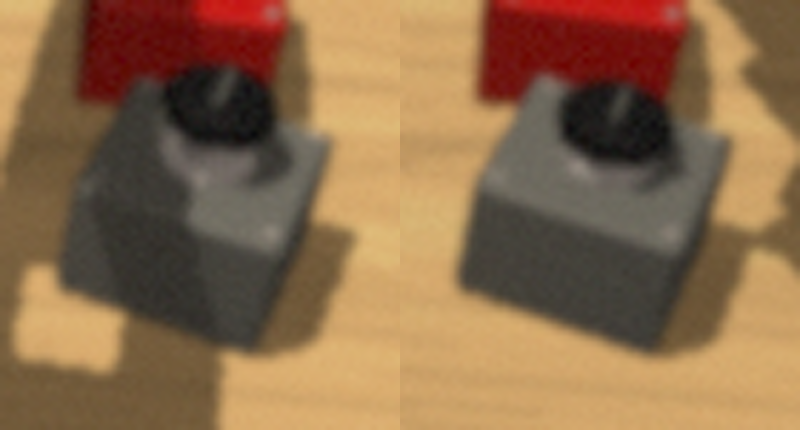

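The stop is locked: its head sits about 3 px lower in the right half. Next I move behind the cover, staying high, and look again.

```bash
python3 -m pendant '[[0,[-0.35,0.3,0],0],[0,[-0.75,0.32,0],0],[0,[-0.75,0.32,0],0],[0,[-0.75,0.32,0],0]]'
python3 - <<'E'
from plant import manip
import cv2,pickle,numpy as np
s=manip.state();f=manip.grab_frame("wrist");g=manip.grab_frame("side");pickle.dump((s,f,g),open("w3.pkl","wb"))
a=cv2.resize(f["img"][:,:,::-1],(400,300));b=cv2.resize(g["img"][90:225,185:310,::-1],(400,432),interpolation=cv2.INTER_CUBIC)
sc=manip.grab_frame("scene");pickle.dump(sc,open("scene3.pkl","wb"))
cv2.imwrite("pics/w3.png",np.hstack([np.vstack([a,np.zeros((132,400,3),np.uint8)]),b]))
E
```

```text
time: 5.0
tool_pos: [0.6902, 0.0334, 0.3347]
tool_rot: [-0.001, 0.707, 0.707, -0.0]
contact_force: [-0.5, 0.7, 0.8]
gripper_width: 0.003
grasp_force: 0.0
```

View pics/w3.png

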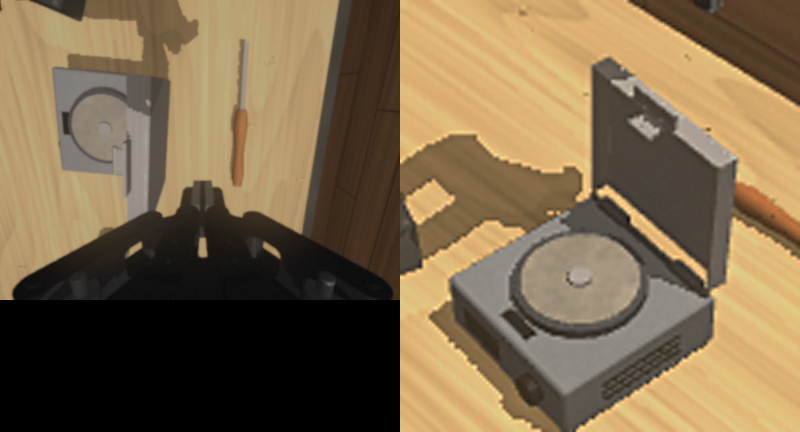

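```bash
python3 - <<'E'
from geo import *
s,f,g=pickle.load(open("w3.pkl","rb")); sc=pickle.load(open("scene0.pkl","rb"))
T=f["tool_from_camera"];r=rot(s["tool_rot"])
def pw(P):
    c=np.linalg.inv(T)@np.r_[r.inv().apply(P-s["tool_pos"]),1];return np.array([f["fx"]*c[0]/c[2]+f["cx"],f["fy"]*c[1]/c[2]+f["cy"]])
sd=lambda u,v:np.array([185+u/3.2,90+v/3.2]); sn=lambda u,v:np.array([215+u/4,135+v/4])
w=lambda u,v:np.array([u,v])/.78125
L=[(pw,w(53,68),(-.1,.1,.078)),(pw,w(62,170),(-.1,-.1,.078)),(pw,w(104,128),(0,0,.094))]
L+=[(lambda P:proj(g,P),sd(*a),b) for a,b in(((50,287),(-.1,.1,.078)),((313,297),(.1,-.1,.078)),((179,277),(0,0,.094)))]
L+=[(lambda P:proj(sc,P),sn(*a),b) for a,b in(((75,428),(.1,-.1,0)),((375,475),(.1,.1,0)))]
C=[(lambda P:proj(g,P),sd(337,160),(-.176,-.096,.026))]+[(lambda P:proj(sc,P),sn(*a),b) for a,b in(((50,130),(-.176,-.096,.026)),((405,178),(-.176,.096,.026)))]
def res(p): return np.concatenate([h(world(p,l))-q for h,q,l in L]+[h(world(p,cov(p[3],*l)))-q for h,q,l in C])
o=least_squares(res,[.5,.03,-.07,1.6],loss="soft_l1");p=o.x;print(p.round(4),np.round(o.fun.reshape(-1,2),1).tolist())
for th in(p[3],1.5,1.3,1.1,.9,.7,.5,.3,.15,.07,0):print(round(th,2),world(p,cov(th,-.15,0,.026)).round(4))
E
```

```text
[ 0.5109  0.0365 -0.0826  1.6043] [[-6.0, -1.8], [-1.5, 2.6], [0.6, 1.3], [-2.0, -3.0], [0.8, -1.2], [-0.3, -0.7], [-2.1, 1.7], [0.1, 2.9], [-0.5, -1.6], [-1.7, -0.2], [0.3, -0.0]]
1.6 [0.6295 0.0267 0.231 ]
1.5 [0.6138 0.028  0.2335]
1.3 [0.5835 0.0305 0.2335]
1.1 [0.5539 0.033  0.2275]
0.9 [0.5259 0.0353 0.2157]
0.7 [0.5009 0.0373 0.1985]
0.5 [0.4798 0.0391 0.1767]
0.3 [0.4634 0.0404 0.1512]
0.15 [0.4546 0.0412 0.1301]
0.07 [0.4513 0.0415 0.1184]
0 [0.4491 0.0416 0.108 ]
```

```bash
python3 -m pendant '[[0,[0,0,0.3],0],[0,[0,0,0.6],0],[0,[0,0,0.83],0],[0,[0,-0.15,0.83],0],[0,[0,-0.27,0.83],0],[0,[0,-0.32,0.83],0],[0,[0,-0.36,0.83],0],[0,[0,-0.4,0.83],0],[0,[0,-0.4,0.83],0]]'
```

```text
time: 6.05
tool_pos: [0.6435, 0.0337, 0.237]
tool_rot: [0.001, 0.707, 0.707, 0.001]
contact_force: [1.9, 1.1, 0.5]
gripper_width: 0.001
grasp_force: 0.9
```

```bash
python3 -m pendant '[[0,[0,-0.06,0],0],[0,[0.01,-0.13,0],0],[0,[0.01,-0.19,0],0],[0,[0.02,-0.25,0.01],0],[0,[0.02,-0.31,0.01],0],[0,[0.02,-0.37,0.02],0],[0,[0.03,-0.43,0.03],0],[0,[0.03,-0.5,0.04],0],[0,[0.04,-0.56,0.05],0],[0,[0.05,-0.62,0.07],0]]'
```

```text
time: 7.05
tool_pos: [0.5679, 0.0386, 0.2277]
tool_rot: [0.0, 0.707, 0.707, -0.0]
contact_force: [2.0, -1.5, 5.0]
gripper_width: -0.005
grasp_force: 2.3
```

```bash
python3 -m pendant '[[0,[0,-0.07,0.02],0],[0,[0.01,-0.14,0.05],0],[0,[0.01,-0.21,0.09],0],[0,[0.02,-0.28,0.13],0],[0,[0.02,-0.34,0.17],0],[0,[0.03,-0.4,0.21],0],[0,[0.03,-0.46,0.26],0],[0,[0.04,-0.51,0.31],0],[0,[0.04,-0.57,0.37],0],[0,[0.05,-0.62,0.42],0]]'
```

```text
time: 8.05
tool_pos: [0.4933, 0.0449, 0.176]
tool_rot: [-0.0, 0.707, 0.707, -0.0]
contact_force: [2.4, -0.7, 0.9]
gripper_width: 0.002
grasp_force: 1.1
```

```bash
python3 -m pendant '[[0,[0,-0.04,0.05],0],[0,[0,-0.07,0.1],0],[0,[0.01,-0.1,0.15],0],[0,[0.01,-0.13,0.2],0],[0,[0.01,-0.16,0.25],0],[0,[0.01,-0.18,0.3],0],[0,[0.01,-0.2,0.35],0],[0,[0.01,-0.21,0.39],0],[0,[0.01,-0.22,0.42],0],[0,[0.01,-0.23,0.44],0]]'
```

```text
time: 9.05
tool_pos: [0.4664, 0.0462, 0.124]
tool_rot: [0.0, 0.707, 0.707, -0.0]
contact_force: [0.9, 0.9, 1.6]
gripper_width: -0.0
grasp_force: 0.6
```

```bash
python3 -m pendant '[[0,[0,0,-0.08],0],[0,[0,-0.1,-0.08],0],[0,[0,-0.2,-0.06],0],[0,[0,-0.2,-0.02],0],[0,[0,-0.2,0.01],0],[0,[0,-0.2,0.03],0],[0,[0,-0.2,0.05],0],[0,[0,-0.2,0.06],0],[0,[0,-0.2,0.06],0]]'
```

```text
time: 9.95
tool_pos: [0.4429, 0.0462, 0.1184]
tool_rot: [-0.0, 0.707, 0.707, -0.0]
contact_force: [-4.3, -0.5, 6.6]
gripper_width: -0.005
grasp_force: 3.5
```

```bash
python3 -m pendant '[[0,[0,0,0.01],0],[0,[0,0,0.02],0],[0,[0,0,0.03],0],[0,[0,0,0.03],0]]'; python3 -m pendant '[[0,[0,0,0.01],0],[0,[0,0,0.02],0],[0,[0,0,0.03],0],[0,[0,0,0.03],0]]'
```

```text
time: 10.35
tool_pos: [0.4427, 0.0462, 0.1139]
tool_rot: [-0.0, 0.707, 0.707, -0.0]
contact_force: [-1.8, -0.5, 2.7]
gripper_width: 0.001
grasp_force: 1.3
time: 10.75
tool_pos: [0.4422, 0.0462, 0.1095]
tool_rot: [-0.0, 0.707, 0.707, -0.0]
contact_force: [0.0, -0.5, -0.7]
gripper_width: -0.002
grasp_force: 0.0
```

```bash
python3 -m pendant '[[0,[0,0,0.01],0],[0,[0,0,0.02],0],[0,[0,0,0.03],0],[0,[0,0,0.03],0]]'
```

```text
time: 11.15
tool_pos: [0.4426, 0.0462, 0.1079]
tool_rot: [-0.0, 0.707, 0.707, -0.0]
contact_force: [-4.3, -0.4, 8.3]
gripper_width: -0.002
grasp_force: 4.3
```

The cover is shut: the force fell to zero at the snap, and the hard stop is at 108 mm. I'll lift off, return beside the pod with the gripper opening, and check both.

```bash
python3 -m pendant '[[0,[0,0,0.01],0],[0,[0,0,-0.1],0],[0,[0,0,-0.5],0],[1,[0,0,-0.9],0],[1,[0.3,-0.05,-1],0],[1,[0.7,-0.1,-1],0],[1,[1,-0.12,-1],0]]'
python3 -m pendant '[[1,[0.3,0,0],0],[1,[0.55,0,0],0],[1,[0.55,0,0],0],[1,[0.55,0,0],0],[1,[0.55,0,0],0]]'
python3 - <<'E'
from plant import manip
import cv2,pickle,numpy as np
s=manip.state();f=manip.grab_frame("wrist");g=manip.grab_frame("side");pickle.dump((s,f,g),open("w4.pkl","wb"))
b=cv2.resize(g["img"][115:235,135:305,::-1],(400,282),interpolation=cv2.INTER_CUBIC)
a=cv2.resize(f["img"][20:260,150:390,::-1],(400,400),interpolation=cv2.INTER_CUBIC)
cv2.imwrite("pics/w4.png",np.hstack([a,np.vstack([b,np.zeros((118,400,3),np.uint8)])]))
E
```

```text
time: 11.85
tool_pos: [0.4283, 0.168, 0.2282]
tool_rot: [0.001, 0.707, 0.707, 0.002]
contact_force: [1.2, -0.6, 0.4]
gripper_width: 0.68
grasp_force: 0.0
time: 12.35
tool_pos: [0.4282, 0.2315, 0.2265]
tool_rot: [0.0, 0.707, 0.707, -0.0]
contact_force: [0.3, 0.2, -0.4]
gripper_width: 0.996
grasp_force: 0.0
```

View pics/w4.png

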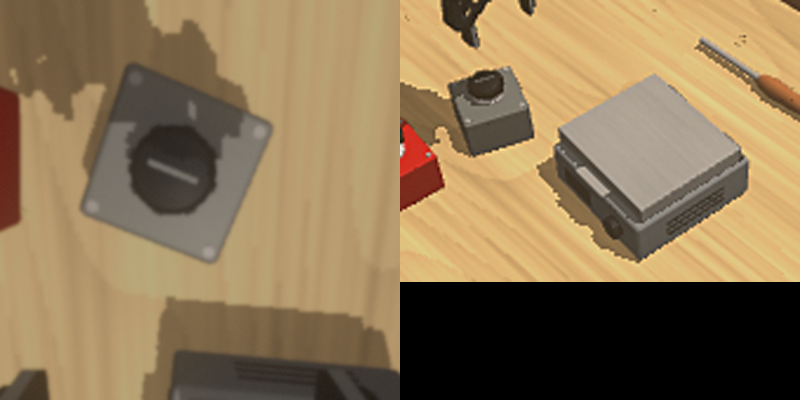

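The cover is flat and shut in the side view, and the stop head is still in. In the wrist view the head centre is at crop (172,170), which is pixel (253,122).

```bash
python3 - <<'E'
from geo import *
s,f,g=pickle.load(open("w4.pkl","rb"));a=ray(s,f,253.2,122,.1);print(a,((a-s["tool_pos"])/.12)[[1,0]])
E
```

```text
[0.42294182 0.29762931 0.1       ] [ 0.5508897  -0.04379215]
```

```bash
python3 -m pendant '[[1,[0.3,-0.02,0],0],[1,[0.55,-0.03,0.1],0],[1,[0.55,-0.03,0.4],0],[1,[0.55,-0.03,0.7],0],[1,[0.55,-0.03,0.9],0],[1,[0.55,-0.03,1],0],[1,[0.55,-0.03,1],0],[1,[0.55,-0.03,1],0]]'
python3 -m pendant '[[1,[0,0,0.1],0],[1,[0,0,0.2],0],[1,[0,0,0.28],0],[1,[0,0,0.28],0],[1,[0,0,0.28],0]]'
```

```text
time: 13.25
tool_pos: [0.4255, 0.2982, 0.1078]
tool_rot: [0.0, 0.707, 0.707, 0.001]
contact_force: [0.1, 0.7, -1.3]
gripper_width: 0.993
grasp_force: 0.0
time: 13.75
tool_pos: [0.4242, 0.2981, 0.0724]
tool_rot: [-0.0, 0.707, 0.707, -0.0]
contact_force: [0.4, 0.3, 0.0]
gripper_width: 0.997
grasp_force: 0.0
```

```bash
python3 -m pendant '[[0.5,[0,0,0],0],[0.5,[0,0,0],0],[0.5,[0,0,0],0],[0.5,[0,0,0],0],[0.5,[0,0,0],0]]'
```

```text
time: 14.25
tool_pos: [0.4235, 0.2984, 0.0734]
tool_rot: [-0.001, 0.707, 0.707, -0.001]
contact_force: [-5.9, 1.0, 4.6]
gripper_width: 0.581
grasp_force: 61.2
```

```bash
python3 -m pendant '[[0.5,[0,0,0],0.04],[0.5,[0,0,0],0.08],[0.5,[0,0,0],0.12],[0.5,[0,0,0],0.16],[0.5,[0,0,0],0.2],[0.5,[0,0,0],0.24],[0.5,[0,0,0],0.28],[0.5,[0,0,0],0.32],[0.5,[0,0,0],0.33],[0.5,[0,0,0],0.33]]'
python3 -c "
from plant import manip
s=manip.state();print(s['joint_pos'],s['ft_torque'])"
```

```text
time: 15.25
tool_pos: [0.4255, 0.2971, 0.074]
tool_rot: [0.002, 0.965, 0.264, 0.001]
contact_force: [0.1, -4.8, 3.7]
gripper_width: 0.578
grasp_force: 61.3
[ 0.46804802 -0.04687058  1.98898693 -0.00377327  1.19905105  1.50593795] [-1.06156608 -0.10951369  0.06501324]
```

```bash
python3 -m pendant '[[1,[0,0,0],0],[1,[0,0,0],0],[1,[0,0,0],0],[1,[0,0,0],0],[1,[0,0,0],0],[1,[0,0,-0.2],0],[1,[0,0,-0.5],0],[1,[0,0,-0.8],0],[1,[0,0,-1],0],[1,[0,0,-1],0]]'
python3 -m pendant '[[1,[0,0,-0.3],0],[1,[0,0,-0.6],0],[1,[0,0,-0.6],0],[1,[0,0,-0.6],0]]'
python3 - <<'E'
from plant import manip
import cv2,pickle,numpy as np
g=manip.grab_frame("scene");h=manip.grab_frame("side")
f2=pickle.load(open("scene2.pkl","rb"))
c=[cv2.resize(i["img"][165:240,340:410,::-1],(400,300),interpolation=cv2.INTER_CUBIC) for i in(f2,g)]
d=[cv2.resize(i["img"][:,:,::-1],(400,300)) for i in(g,h)]
cv2.imwrite("pics/end.png",np.vstack([np.hstack(c),np.hstack(d)]))
E
```

```text
time: 16.25
tool_pos: [0.4268, 0.2995, 0.1979]
tool_rot: [-0.001, 0.965, 0.264, 0.004]
contact_force: [0.3, 0.0, 0.5]
gripper_width: 0.999
grasp_force: 0.0
time: 16.65
tool_pos: [0.4246, 0.2983, 0.2645]
tool_rot: [-0.0, 0.965, 0.264, 0.0]
contact_force: [0.3, -0.5, -1.5]
gripper_width: 1.005
grasp_force: 0.0
```

View pics/end.png

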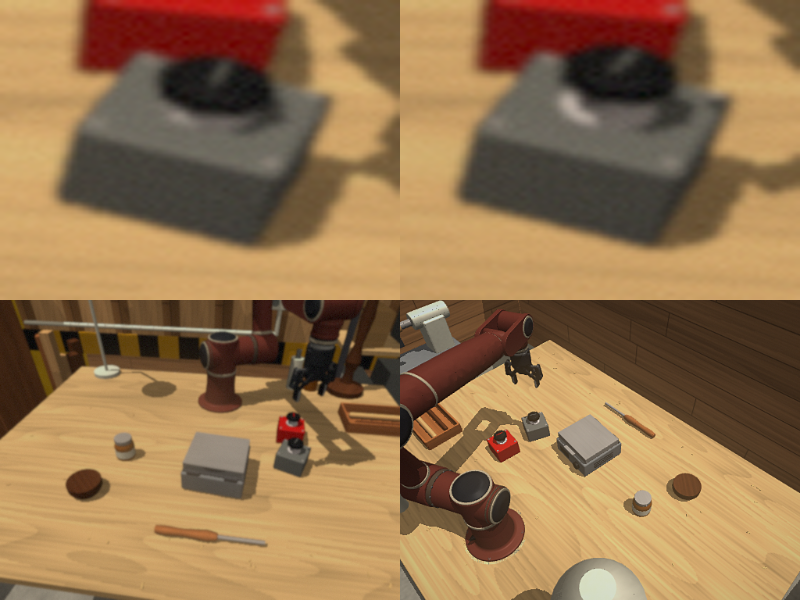

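The mushroom is back up: in the upper-right crop the neck shows again and the head is about 12 px higher than when locked. The cover is shut, and the jar, gouge and blank are in place.

```bash
python3 -c "
from plant import manip
print(manip.job_done())"
```

```text
the job is handed in; nothing more can be done
None
```

The job is handed in: I locked the stop in, closed the cover until its catch snapped, and twisted the stop clockwise so it sprang back up; the jar, gouge and bowl blank were left alone, and the arm was clear at about 17 s of the 61 s allowed.

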